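Press a mount blank into the corner of a jig with a push stick

TASK

Pull the wooden push stick up out of its grey holder, put its tip into the round pocket in the top of the red blank, and with the stick slide the blank square into the jig's corner, against both the blue fence and the black stop block. Finish still gripping the stick and holding the blank there with one firm diagonal push, so that it bears on the fence, on the stop and down on the bed all at once (roughly 10 N against each). Never touch the blank with the gripper, only with the stick, and leave the other things on the desk where they are.

Things in the scene. Friction and masses are not known exactly. Their poses are not given: they have to be found in the camera images.
- stick: push stick, 40 g, upright in the holder; origin at the centre of its lower end, z up along it. Lower 50 mm: black round rod, 12 mm wide, flat end. From 50 to 120 mm: wooden square handle, 16 x 16 mm, faces square to its x and y, green band at the top. At the start its lower end is 8 mm above the desk, so the handle spans 58 to 128 mm above the desk
- stick_tip (a point): centre of the stick's flat lower end (same point as the stick's origin)
- holder: grey block, 56 x 56 x 56 mm, fixed to the desk; origin at the centre of its underside, z up; a round well 17 mm wide and 48 mm deep goes down from the middle of its top
- blank: red square block (workpiece) of slippery plastic (friction about 0.2), 64 x 64 x 32 mm, 0.12 to 0.2 kg, lying loose on the jig's bed, turned up to 0.2 rad from the jig; origin at the centre of its underside, x and y square to its sides, z up. In the middle of its top a round blind pocket, 23 mm wide and 16 mm deep
- pocket (a point): centre of the pocket's floor: 16 mm above the blank's underside, 16 mm below its top
- jig: corner jig, fixed to the desk: 180 x 180 mm, origin at the centre of its underside, z up; its +x points across to the fence (roughly away from the robot), its +y to the stop (roughly to the left). It is rigid, so pushing on it builds force within a millimetre or so
- bed: bright flat plate of the jig, 170 x 170 mm, its top 12 mm above the desk; the blank slides on it
- fence: blue bar along the jig's far side, standing 30 mm above the bed, 170 mm long along the jig's y; its face towards the robot is 50 mm from the jig's origin in the jig's +x
- stop: black block at the left, standing 30 mm above the bed, 60 mm long along the jig's x, joining the fence; its inner (right) face is 50 mm from the jig's origin in the jig's +y
- corner (a point): point on the bed's top where the fence face and the stop face meet, axes as the jig's; the seated blank's origin lies at (-32, -32, 0) mm from it, the blank's axes parallel to the jig's
- case: bystander: small black round case with a white lid, 47 mm wide, 60 mm high; origin under its centre
- glass_box: bystander: small white box with a blue-green lid, 33 x 33 x 17 mm; origin under its centre
- tin: bystander: round open tin of black screws, 64 mm wide, 23 mm high; origin under its centre
- dish: bystander: petri dish, 60 mm wide, 14 mm high; origin under its centre
- driver: bystander: hex driver with red T handle, 162 x 85 x 17 mm, lying; origin under its centre
- reagent: bystander: brown bottle with a blue cap, 57 mm wide, 107 mm high; origin under its centre

How it is judged (in metres and radians):
On the way, in this order (a step that is already met when the one before it is completed fails the run):
1. the gripped stick is lifted clear of the holder (z of stick_tip in the frame of holder above 0.058 m and contact force between the fingers and stick above 2 N), for 0.2 s.
2. the stick's tip is in the blank's pocket (z of stick_tip in the frame of blank between 0.01 and 0.026 m and horizontal distance between stick_tip and pocket below 0.011 m), for 0.1 s.
At the end, for the whole second after the job is handed in: stick gripped (over 5 N), its tip in the pocket pressing the blank (over 4 N) so that it bears on the fence and the stop with over 2 N each and on the bed with over 5 N; blank within 2.5 mm of fence and stop, within 0.03 rad of square and level, at rest (all of step 2 and x of blank in the frame of corner above -0.0345 m and y of blank in the frame of corner above -0.0345 m and angle between the x axis of blank and the x axis of jig, either way round below 0.03 rad and angle between blank's own z axis and vertical below 0.03 rad and contact force between blank and fence above 2 N and contact force between blank and stop above 2 N and contact force between blank and bed above 5 N and contact force between stick and blank above 4 N and contact force between the fingers and stick above 5 N and linear speed of blank below 0.01 m/s); the arm keeps its last pose, push and grip.
It fails at once if the gripper or arm touches the blank (contact force between any of the fingers, the arm and blank above 0.5 N).
It fails at once if a bystander is moved more than 20 mm (distance of any of case, glass_box, tin, dish, driver, reagent from where it was at the start of the episode above 0.02 m).
It also fails if it takes over 51 s, if anything falls off the work surface, if the arm or the gripper's body presses on something with over 40 N, if the wrist force passes 120 N, or if a joint passes its speed limit or range.

ROBOT

A 6-joint arm with a two-finger parallel gripper is mounted at the origin on a cart in front of the work surface, level with it; the furniture and walls round the work are solid. World frame = base frame: x ahead of the robot, y to its left, z up, the work surface at z = 0. Lengths are in m, angles in degrees, forces in N, time in s.
With the tool pointing down it reaches from about 0.325 to 0.775 m from the base axis. Payload 9.3 kg.
Tool frame: the origin (TCP) lies midway between the tips of the shut fingers; the grasp point (between the pads) lies 19 mm behind it; z points along the fingers, y is the line along which they close (so a half turn about z gives the same grasp; the last joint's range is limited). The gripper opens to 85 mm and grips with 20 to 120 N. Pads are 22 mm wide; open, the fingers measure 114 mm over their backs; the gripper's body (76 mm by 85 mm) begins 54 mm behind the grasp point. The pads swing forward as they close: fully open they stand 13 mm farther back than shut.
Start: joints at [65.397, 14.817, 1.232, 76.415, 0, 81.257], TCP at [0.15, 0.529, 0.231] pointing down, gripper open.
Joint ranges: [-174.27, 174.27], [-52.1, 104.24], [-59.71, 78.15], [-110.17, 111.67], [-87.03, 83.33], [-180, 180]. Speed limits (degrees/s): [127.2, 127.2, 159.86, 180, 180, 180].

INTERFACE

Orientations are given as a 3x3 rotation matrix whose columns are the frame's x, y, z axes.
In Python, from workcell import bot gives the robot as it stands.
- The arm moves only by the tool drive_effector, called after "Request:" in YAML: its name, and indented under it one key for each argument. Schema: {"type":"object","properties":{"increments":{"type":"string"},"finger_gap":{"type":"number"},"only":{"type":"string"},"quiet":{"type":"boolean"},"lines":{"type":"string"}},"required":["increments"],"additionalProperties":false}. increments is a string of 1 to 8 rows, one to a line, with the numbers parted by spaces; each row has 4 numbers: dx, dy, dz in shares of 80 cm (1.0 is 80 cm), then a turn about the tool's z in a scale on which 1.0 is 360 degrees; each row shifts and turns the commanded pose from where the row before left it, along the tool's axes as they then stand; what a row does not reach is not made up. A row lasts 1/12 s, in which the tool goes at most 0.0417 m and 7.16 degrees, less where a joint would pass 70% of its speed; a pose out of reach is approached as far as the arm can. finger_gap is the finger opening in m, set as the call begins (left out keeps the last). The fingers move at their own pace and stop on an object; the grip force is fixed at half the most. Time passes only in rows, so rows that do not move let the fingers close. The tool returns the time, the measured TCP pose, the force, the opening and the grip force at its end. only (a regular expression) keeps the lines of the reply that match it, lines (a string "A,B") keeps lines A to B, and quiet returns only ok. Shift and turn numbers lie between -1 and 1, and a call with a number outside is refused. Input that does not fit is refused with a message, and nothing moves.
- bot.get_state(): the state, without advancing time (a new reading comes with each control period).
- bot.snapshot(name): name is "scene" or "top"; returns the picture (480x640x3 uint8, blue, green, red); there is no depth.
- bot.calibration(name): a dict with "fov_y" (degrees; the focal length in pixels is half the picture's height over the tangent of half this angle, whatever the lens; pixels are square), "cx", "cy" (the principal point, pixels), "dist" ([k1, k2, p1, p2, k3] as OpenCV has them; the pictures are not rectified), "pose" (4x4, takes a point from camera to world coordinates). Camera axes: x right, y down, z forward; pixel columns grow to the right and rows downward; lengths in m; the calibration is good to about 2 mm. A picture is of the moment at which its call begins. calibration takes no time and is no camera call.
- bot.hand_in(): hands the job in; it is judged then, once.
The state is a dict: "time_s": time; "joints": joint angles; "qvel": joint speeds; "effort": joint torques, N m; "position": TCP position; "tcp_rot": TCP orientation; "wrist_force": force on the tool from outside, world axes, zero at the start; "torque": the same for the moment, N m; "grip_width": finger opening in m; "gripper_force": force on a finger pad.
Only numpy, scipy, OpenCV 4.12 (cv2) and the standard library are available. Lean on these libraries where they do the work, as an engineer would, in place of code of your own. Each camera call takes 0.05 s, during which the arm holds its last target. There are 200 camera calls.

## Working session

There is one attempt and no reset: what is moved stays moved. The work goes in short steps, Python scripts to look and compute and a tool call to move; the robot and the scene stay as the last step left them, time stands still between calls to the robot, and variables do not carry over. Pictures are saved under pics/ and viewed, at most 10 in all, crops included, and the job is handed in when it is done.

```bash
ls; mkdir -p pics; python3 - <<'E'
from workcell import bot
import cv2,numpy as np
for n in("scene","top"):
    cv2.imwrite(f"pics/{n}0.png",bot.snapshot(n)); c=bot.calibration(n); print(n,c)
s=bot.get_state(); print(s)
E
```

```text
pics
workcell.py
scene {'fov_y': 48.66021902320859, 'cx': 320.4551993841867, 'cy': 235.9270992435331, 'dist': array([-0.11431218,  0.        ,  0.        ,  0.        ,  0.        ]), 'pose': array([[ 6.51269498e-01, -3.33145488e-01,  6.81807983e-01,
        -3.79318875e-01],
       [-7.58846182e-01, -2.85069603e-01,  5.85566215e-01,
        -7.44389677e-01],
       [-7.16011515e-04, -8.98748800e-01, -4.38463319e-01,
         6.32671176e-01],
       [ 0.00000000e+00,  0.00000000e+00,  0.00000000e+00,
         1.00000000e+00]])}
top {'fov_y': 42.65537593373972, 'cx': 324.6065237823782, 'cy': 245.52299260476997, 'dist': array([-0.0603646,  0.       ,  0.       ,  0.       ,  0.       ]), 'pose': array([[-3.80555249e-03, -9.80220151e-01,  1.97873632e-01,
         2.14376801e-01],
       [-9.99992420e-01,  3.56752610e-03, -1.55939263e-03,
         3.85808495e-02],
       [ 8.22628730e-04, -1.97878067e-01, -9.80226297e-01,
         1.53230429e+00],
       [ 0.00000000e+00,  0.00000000e+00,  0.00000000e+00,
         1.00000000e+00]])}
{'time_s': 0.1, 'joints': array([ 6.53989888e+01,  1.48470954e+01,  1.19582925e+00,  7.64153275e+01,
       -3.25654483e-03,  8.12584058e+01]), 'qvel': array([ 0.13841228, -0.10308834, -0.00318268, -0.04058851, -0.04581984,
        0.04750387]), 'effort': array([ 6.58083169e-03, -5.56693089e+01,  3.45070374e+01,  1.16536891e-02,
       -1.17882710e-04,  2.42495815e-05]), 'position': array([0.15020704, 0.52884334, 0.23074263]), 'tcp_rot': array([[-9.61935099e-01,  2.73277659e-01, -4.32174924e-04],
       [ 2.73277974e-01,  9.61934500e-01, -1.08043891e-03],
       [ 1.20464154e-04, -1.15741599e-03, -9.99999323e-01]]), 'wrist_force': array([ 0.47228291,  0.42368711, -0.22937829]), 'torque': array([ 0.00189399, -0.01409296, -0.05469897]), 'gripper_force': 0.0, 'grip_width': 0.08526668845707219}
```

View pics/scene0.png

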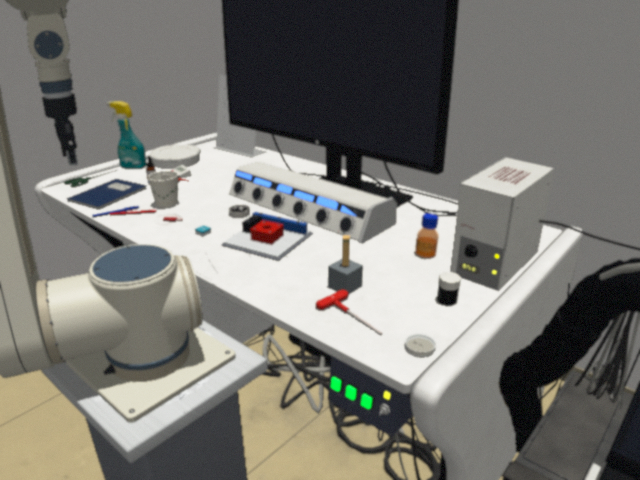

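View pics/top0.png

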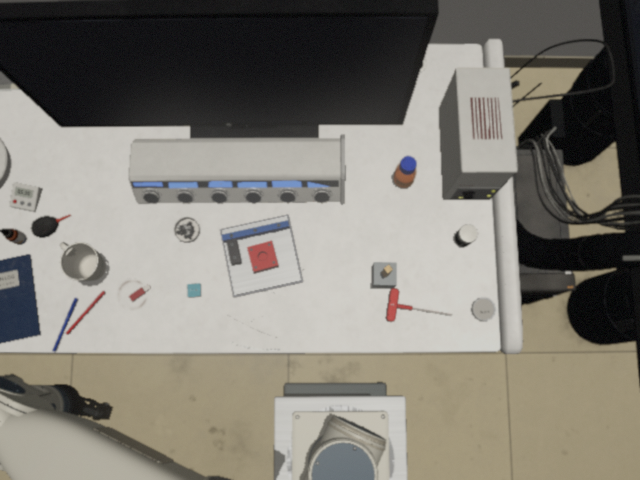

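The scene view shows the stick and holder at about (346,265), the blank at (267,231) and the jig around it. In the top view the stick's top is at (387,269), the holder at (384,275), the blank at (263,257) and the blue fence at about (255,229). I'll zoom in on both.

```bash
python3 - <<'E'
import cv2,numpy as np
a=cv2.imread("pics/top0.png")[205:305,215:415]; b=cv2.imread("pics/scene0.png")[200:300,215:375]
a=cv2.resize(a,None,fx=4,fy=4,interpolation=cv2.INTER_CUBIC); cv2.imwrite("pics/topc.png",a)
cv2.imwrite("pics/scenec.png",cv2.resize(b,None,fx=5,fy=5,interpolation=cv2.INTER_CUBIC))
E
```

```text
(no output)
```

View pics/topc.png

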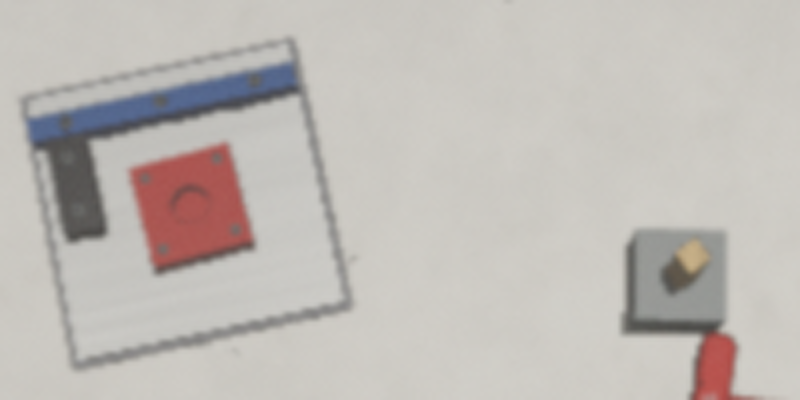

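View pics/scenec.png

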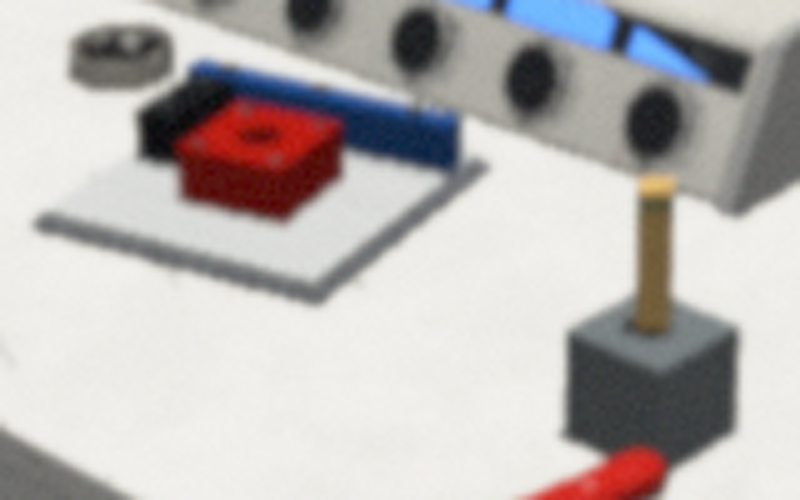

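Top crop, in full-image pixels: blank top corners are near (248,247), (272,241), (278,266), (253,272), and the pocket is at (262,256). The fence runs from (222,238) to (289,228), the stop is at (234,252), the stick's top face at (389,269) and the holder's top at (385,273). The stick and pocket are also clear in the scene crop. Next I'll measure them.

```bash
cat > h.py <<'E'
import cv2,numpy as np
from workcell import bot
def ray(n,uv):
    c=bot.calibration(n); f=240/np.tan(np.radians(c["fov_y"]/2))
    K=np.array([[f,0,c["cx"]],[0,f,c["cy"]],[0,0,1]])
    p=cv2.undistortPoints(np.array(uv,float).reshape(-1,1,2),K,c["dist"])[:,0]
    d=np.c_[p,np.ones(len(p))]@c["pose"][:3,:3].T
    return c["pose"][:3,3],d
def plane(n,uv,z):
    o,d=ray(n,uv); return o+d*((z-o[2])/d[:,2])[:,None]
def tri(uvt,uvs):
    o1,d1=ray("top",uvt);o2,d2=ray("scene",uvs);d1=d1[0];d2=d2[0]
    k=np.linalg.lstsq(np.c_[d1,-d2],o2-o1,rcond=None)[0]
    a=o1+k[0]*d1;b=o2+k[1]*d2;return (a+b)/2,np.linalg.norm(a-b)
def mask(im,lo,hi,box):   # box x0,y0,x1,y1; HSV range, biggest blob (image upscaled x4)
    x0,y0,x1,y1=box; b=cv2.resize(im[y0:y1,x0:x1],None,fx=4,fy=4,interpolation=cv2.INTER_CUBIC)
    m=cv2.inRange(cv2.cvtColor(b,cv2.COLOR_BGR2HSV),lo,hi)
    c=max(cv2.findContours(m,cv2.RETR_EXTERNAL,cv2.CHAIN_APPROX_NONE)[0],key=cv2.contourArea)
    return (c[:,0]+.5)/4-.5+[x0,y0]   # contour in full-image pixels
def rect(c):
    r=cv2.minAreaRect(c.astype(np.float32)); return r,cv2.boxPoints(r)
E
python3 - <<'E'
from h import *
np.set_printoptions(precision=4,suppress=True)
t=cv2.imread("pics/top0.png");s=cv2.imread("pics/scene0.png")
hs=cv2.cvtColor(t,cv2.COLOR_BGR2HSV);h2=cv2.cvtColor(s,cv2.COLOR_BGR2HSV)
for n,h,p in[("sticktop",hs,(388,268)),("stick side",hs,(384,273)),("holder",hs,(379,268)),("red",hs,(255,252)),("redside",hs,(266,269.5)),("stop",hs,(234,245)),("fence",hs,(245,231)),("fencefront",hs,(280,230.5)),("s sticktop",h2,(346,237)),("s side",h2,(346,250)),("s holdertop",h2,(336,267)),("s redtop",h2,(256,229)),("s redside",h2,(258,238))]:
    print(n,h[int(p[1]),int(p[0])])
tan=mask(t,(10,70,175),(30,255,255),(370,255,405,290)); r,b=rect(tan); print("tan",r); P=plane("top",b,.128); print(P)
ts=mask(s,(8,60,190),(30,255,255),(335,228,360,265)); print("scene tan",rect(ts)[0])
print("stick top",tri(r[0],rect(ts)[0][0]))
red=mask(t,(0,110,150),(8,255,255),(240,235,290,280)); r,b=rect(red); print("red",r,cv2.contourArea(red.astype(np.float32))); P=plane("top",b,.044);print(P,P.mean(0))
rs=mask(s,(0,150,150),(10,255,255),(245,215,290,250));ep=cv2.approxPolyDP(rs.astype(np.float32),1.5,True)[:,0];print("s red",ep)
hm=mask(t,(0,0,80),(180,60,150),(365,255,405,290)); r,b=rect(hm);print("holder",r);print(plane("top",b,.056))
fe=mask(t,(105,90,60),(125,255,255),(215,215,300,250)); r,b=rect(fe);print("fence",r);print(plane("top",b,.042))
st=mask(t,(0,0,0),(180,80,100),(225,242,245,268)); r,b=rect(st);print("stop",r);print(plane("top",b,.042))
E
```

```text
sticktop [ 19  81 195]
stick side [18 59 95]
holder [ 50   5 153]
red [  1 133 171]
redside [  7  58 102]
stop [15 12 86]
fence [111  98 141]
fencefront [ 30   2 125]
s sticktop [ 20 123 220]
s side [ 18 127 114]
s holdertop [ 93  20 130]
s redtop [  2 220 162]
s redside [  2 235  89]
tan ((387.80499267578125, 268.4900207519531), (5.5, 5.550000190734863), 53.13010025024414)
[[ 0.4444 -0.1008  0.128 ]
 [ 0.4521 -0.1113  0.128 ]
 [ 0.4418 -0.1187  0.128 ]
 [ 0.434  -0.1082  0.128 ]]
scene tan ((345.9478454589844, 236.2383575439453), (3.376516580581665, 7.354933261871338), 86.633544921875)
stick top (array([ 0.4437, -0.1102,  0.1256]), np.float64(0.0006580344428384062))
red ((262.3031005859375, 255.93023681640625), (24.391456604003906, 24.378938674926758), 75.49983215332031) 569.0625
[[0.5113 0.2269 0.044 ]
 [0.5265 0.1687 0.044 ]
 [0.4672 0.1529 0.044 ]
 [0.4523 0.2106 0.044 ]] [0.4893 0.1898 0.044 ]
s red [[254.125 227.375]
 [257.375 230.375]
 [270.625 232.375]
 [280.625 225.125]
 [261.125 221.125]]
holder ((378.1176452636719, 280.9378967285156), (31.656692504882812, 20.064315795898438), 45.35586929321289)
[[ 0.4348 -0.049   0.056 ]
 [ 0.4694 -0.0843  0.056 ]
 [ 0.4139 -0.1372  0.056 ]
 [ 0.3798 -0.1018  0.056 ]]
fence ((266.12646484375, 227.94410705566406), (4.5826568603515625, 21.828630447387695), 77.47119140625)
[[0.5602 0.2094 0.042 ]
 [0.5721 0.1564 0.042 ]
 [0.5606 0.1538 0.042 ]
 [0.5487 0.2067 0.042 ]]
stop ((233.85708618164062, 252.16494750976562), (24.172203063964844, 9.960134506225586), 76.13031005859375)
[[0.526  0.2804 0.042 ]
 [0.5319 0.2565 0.042 ]
 [0.4728 0.2408 0.042 ]
 [0.4669 0.2645 0.042 ]]
```

Careful with the scale: shifts go in shares of 80 cm and turns go in shares of 360 degrees. That gives: -0.027 m / 0.8 = -0.0338, -0.022 m / 0.8 = -0.0275.

Request:
drive_effector:
  increments: "-0.0275 -0.0338 0 0\n-0.0275 -0.0338 0 0\n-0.0275 -0.0338 0 0\n-0.0275 -0.0338 0 0\n-0.0275 -0.0338 0 0\n-0.0275 -0.0338 0 0\n-0.0275 -0.0338 0 0\n-0.0275 -0.0338 0 0"

```text
time_s: 0.77
position: [0.2605, 0.2716, 0.2311]
tcp_rot: [[-0.962, 0.273, -0.0], [0.273, 0.962, -0.0], [0.0, -0.0, -1.0]]
wrist_force: [0.6, 0.6, 0.6]
grip_width: 0.0853
gripper_force: 0.0
```

Request:
drive_effector:
  increments: "-0.0275 -0.0338 0 0\n-0.0275 -0.0338 0 0\n-0.0275 -0.0338 0 0\n-0.0275 -0.0338 0 0\n-0.0275 -0.0338 0 0\n-0.0275 -0.0338 0 0\n-0.0275 -0.0338 0 0\n-0.0275 -0.0338 0 0"

```text
time_s: 1.43
position: [0.3709, 0.0155, 0.2313]
tcp_rot: [[-0.962, 0.274, 0.0], [0.274, 0.962, 0.0], [-0.0, 0.0, -1.0]]
wrist_force: [1.3, 0.8, -1.0]
grip_width: 0.0855
gripper_force: 0.0
```

Request:
drive_effector:
  increments: "0 0 0 0.0194\n0 0 0 0.0194\n0 0 0 0.0194\n0 0 0 0.0194\n0 0 0 0.0194\n0 0 0 0.0028\n0 0 0 0\n0 0 0 0"

```text
time_s: 2.1
position: [0.3708, 0.0174, 0.2312]
tcp_rot: [[-0.621, 0.784, -0.0], [0.784, 0.621, 0.0], [0.0, -0.0, -1.0]]
wrist_force: [-0.0, -0.5, 0.0]
grip_width: 0.0852
gripper_force: 0.0
```

```bash
cat > g.py <<'E'
import sys
from h import *
np.set_printoptions(precision=4,suppress=True)
s=bot.get_state();R=s["tcp_rot"];d=np.array([float(v) for v in sys.argv[1:4]])-s["position"]
print("t",s["time_s"],"pos",s["position"],"tool d",R.T@d,"y yaw",np.degrees(np.arctan2(R[1,1],R[0,1])),"J6",s["joints"][5],"F",s["wrist_force"],"M",s["torque"],"grip",s["gripper_force"],s["grip_width"])
E
python3 g.py .4434 -.110 .16
python3 - <<'E'
from h import *
np.set_printoptions(precision=4,suppress=True)
t=cv2.imread("pics/top0.png");s=cv2.imread("pics/scene0.png")
for v in(130,145,160,175):
    r,b=rect(mask(t,(8,45,v),(32,255,255),(370,255,405,290))); P=plane("top",b,.128);e=P[1]-P[0];print("stick",v,r[1],P.mean(0),np.degrees(np.arctan2(e[1],e[0]))%90)
for S in (40,60,75):
    r,b=rect(mask(t,(100,S,40),(130,255,255),(215,215,300,250)));print("fence",S,r);print(plane("top",b,.042))
for S in(60,90):
    r,b=rect(mask(t,(0,S,110),(10,255,255),(240,235,290,280))); P=plane("top",b,.044);print("red",r[1],P.mean(0))
o=cv2.approxPolyDP(mask(t,(0,0,0),(180,255,150),(212,208,310,302)).astype(np.float32),4,True)[:,0];print("plate",o);print(plane("top",o,.006))
print(tri((262.5,256),(267.4,226.6)))
E
```

```text
t 2.1 pos [0.3708 0.0174 0.2312] tool d [-0.145  -0.0221  0.0712] y yaw 38.35923269134166 J6 41.303945841268146 F [-0.0053 -0.4781  0.0223] M [-0.0139  0.0538 -0.0107] grip 0.0 0.08522476282947347
stick 130 (7.294286727905273, 7.104473114013672) [ 0.4427 -0.1097  0.128 ] 40.251981554158974
stick 145 (6.975403308868408, 6.841002464294434) [ 0.4432 -0.1099  0.128 ] 35.97169244652766
stick 160 (6.5500006675720215, 6.450000762939453) [ 0.4437 -0.1097  0.128 ] 36.578716788152946
stick 175 (6.078197479248047, 5.5604963302612305) [ 0.4
[... 555 characters left out ...]
75)
[[0.5482 0.2685 0.042 ]
 [0.5788 0.1295 0.042 ]
 [0.5651 0.1265 0.042 ]
 [0.5346 0.2653 0.042 ]]
red (26.619976043701172, 26.032447814941406) [0.4887 0.1898 0.044 ]
red (25.530046463012695, 25.022109985351562) [0.4887 0.1897 0.044 ]
plate [[287.625 215.375]
 [286.875 220.625]
 [223.375 234.375]
 [220.875 229.625]
 [231.125 264.625]
 [241.375 262.625]
 [238.125 239.375]
 [288.375 228.125]
 [292.375 237.125]]
[[0.6015 0.1305 0.006 ]
 [0.5877 0.1323 0.006 ]
 [0.5524 0.2938 0.006 ]
 [0.5648 0.3006 0.006 ]
 [0.4742 0.272  0.006 ]
 [0.4793 0.2462 0.006 ]
 [0.5392 0.2558 0.006 ]
 [0.568  0.1283 0.006 ]
 [0.5445 0.118  0.006 ]]
(array([0.4905, 0.1887, 0.0415]), np.float64(0.0024913451556907986))
```

Scaled: -0.029 m / 0.8 = -0.0363, 0.01 m / 0.8 = 0.0125.

Request:
drive_effector:
  increments: "-0.0363 -0.0055 0.0125 0\n-0.0363 -0.0055 0.0125 0\n-0.0363 -0.0055 0.0125 0\n-0.0363 -0.0055 0.0125 0\n-0.0363 -0.0056 0.0125 0\n0 0 0.0125 0\n0 0 0.0125 0\n0 0 0 0"

```text
time_s: 2.77
position: [0.4423, -0.1104, 0.1593]
tcp_rot: [[-0.619, 0.785, -0.003], [0.785, 0.619, 0.001], [0.003, -0.002, -1.0]]
wrist_force: [0.3, 0.5, 0.5]
grip_width: 0.0857
gripper_force: 0.0
```

```bash
python3 g.py .4434 -.110 .063
python3 - <<'E'
from h import *
b=cv2.imwrite
a=bot.snapshot("top")[205:325,315:435];c=bot.snapshot("scene")[160:310,270:430]
f=lambda i:cv2.resize(i,(400,400*i.shape[0]//i.shape[1]),interpolation=cv2.INTER_CUBIC)
a,c=f(a),f(c);o=np.zeros((400,800,3),np.uint8);o[:a.shape[0],:400]=a;o[:c.shape[0],400:]=c;b("pics/g1.png",o)
E
```

```text
t 2.7667 pos [ 0.4423 -0.1104  0.1593] tool d [-0.0007  0.0013  0.0963] y yaw 38.253778864850084 J6 27.156005117270578 F [0.3368 0.4962 0.5386] M [ 0.0264 -0.0146 -0.0441] grip 0.0 0.08573123967569839
```

View pics/g1.png

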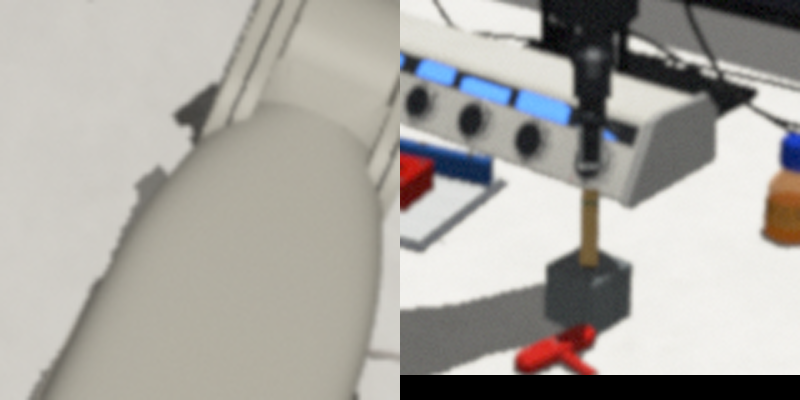

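The gripper hides the stick in the top view. In the scene view the finger (about (588,170) in the picture) is in line with the stick (589,200), so I'll descend and close.

Scaled: 0.02 m / 0.8 = 0.025, 0.018 m / 0.8 = 0.0225.

Request:
drive_effector:
  increments: "0 0.0013 0.025 0\n0 0 0.025 0\n0 0 0.025 0\n0 0 0.0225 0\n0 0 0.0225 0\n0 0 0 0\n0 0 0 0"

```text
time_s: 3.45
position: [0.4438, -0.1094, 0.0658]
tcp_rot: [[-0.619, 0.786, -0.0], [0.786, 0.619, 0.0], [0.0, -0.0, -1.0]]
wrist_force: [0.2, 0.2, 0.8]
grip_width: 0.0856
gripper_force: 0.0
```

Request:
drive_effector:
  increments: "0 0 0 0\n0 0 0 0\n0 0 0 0\n0 0 0 0\n0 0 0 0\n0 0 0 0\n0 0 0 0\n0 0 0 0"
  finger_gap: 0

```text
time_s: 4.12
position: [0.444, -0.1098, 0.0656]
tcp_rot: [[-0.618, 0.786, 0.001], [0.786, 0.618, -0.0], [-0.001, 0.0, -1.0]]
wrist_force: [-1.4, 0.6, 5.3]
grip_width: 0.0152
gripper_force: 58.5
```

```bash
python3 g.py .4434 -.110 .21
```

```text
t 4.1167 pos [ 0.444  -0.1098  0.0656] tool d [ 0.0002 -0.0005 -0.1444] y yaw 38.14171729865945 J6 27.429960131090354 F [-1.4441  0.6221  5.2519] M [ 0.1808  0.1416 -0.0021] grip 58.52172911167145 0.015244122803213736
```

Scaled: -0.025 m / 0.8 = -0.0313, -0.02 m / 0.8 = -0.025.

Request:
drive_effector:
  increments: "0 0 -0.0125 0\n0 0 -0.0188 0\n0 0 -0.025 0\n0 0 -0.0313 0\n0 0 -0.0313 0\n0 0 -0.0188 0\n0 0 0 0\n0 0 0 0"

```text
time_s: 4.78
position: [0.444, -0.1099, 0.1755]
tcp_rot: [[-0.618, 0.786, 0.001], [0.786, 0.618, -0.001], [-0.001, 0.0, -1.0]]
wrist_force: [0.9, -0.2, -0.3]
grip_width: 0.0155
gripper_force: 58.4
```

Request:
drive_effector:
  increments: "0 0 0 0.0083\n0 0 0 0\n0 0 0 -0.0083\n0 0 0 0"

```text
time_s: 5.12
position: [0.4433, -0.1096, 0.1742]
tcp_rot: [[-0.62, 0.784, -0.002], [0.784, 0.62, 0.001], [0.002, -0.001, -1.0]]
wrist_force: [1.0, 0.1, -0.8]
grip_width: 0.0155
gripper_force: 58.4
```

```bash
python3 - <<'E'
from h import *
a=bot.snapshot("top")[205:325,315:435];c=bot.snapshot("scene")
cv2.imwrite("pics/s1.png",c);c=c[130:280,270:430]
cv2.imwrite("pics/g2.png",cv2.resize(c,None,fx=4,fy=4,interpolation=cv2.INTER_CUBIC))
E
python3 g.py .4887 .1897 .17
```

```text
t 5.2167 pos [ 0.4435 -0.1097  0.1745] tool d [0.2076 0.2203 0.0046] y yaw 38.11177846340976 J6 27.458477381621712 F [ 0.1924 -0.3209  0.1093] M [ 0.0326 -0.002  -0.0178] grip 58.40522110462189 0.014835938304801245
```

View pics/g2.png

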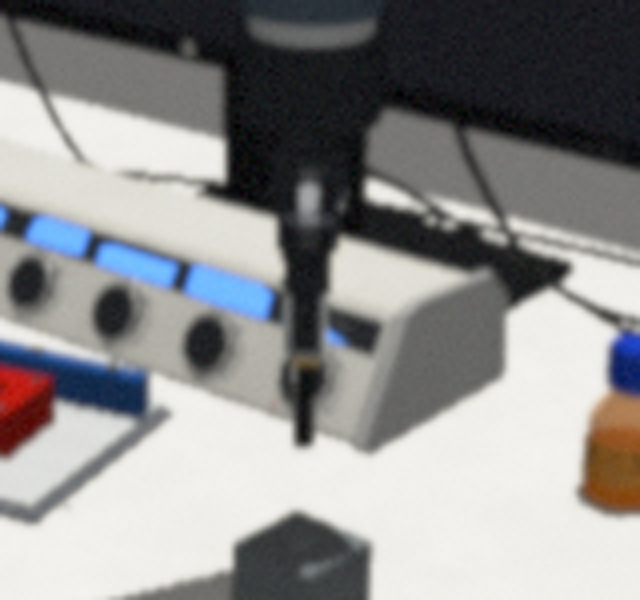

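The stick is out of the holder and hanging vertically. Its tip is at about (345.7,240.7) in the scene image. Next is the carry to above the pocket, turning the closing line to the jig's diagonal.

Scaled: 0.0232 m / 0.8 = 0.029, 0.022 m / 0.8 = 0.0275.

```bash
python3 -c "
from h import *
print(plane('scene',(345.7,240.4),.1167))"
```

```text
[[ 0.44191583 -0.11160376  0.1167    ]]
```

Request:
drive_effector:
  increments: "0.0188 0.02 0 0\n0.0275 0.029 0 0\n0.0275 0.029 0 0\n0.0275 0.029 0 0\n0.0275 0.029 0 0\n0.0275 0.029 0 0\n0.0275 0.029 0 0\n0.0275 0.029 0 0"

```text
time_s: 5.88
position: [0.4795, 0.135, 0.1749]
tcp_rot: [[-0.617, 0.787, -0.0], [0.787, 0.617, -0.0], [0.0, -0.0, -1.0]]
wrist_force: [0.3, -0.1, -1.5]
grip_width: 0.0152
gripper_force: 58.5
```

Request:
drive_effector:
  increments: "0.0275 0.029 0 0\n0.0208 0.0238 0 0\n0 0 0 -0.0167\n0 0 0 -0.0167\n0 0 0 -0.0194\n0 0 0 0\n0 0 0 0\n0 0 0 0"

```text
time_s: 6.55
position: [0.489, 0.1896, 0.1751]
tcp_rot: [[-0.838, 0.546, -0.0], [0.546, 0.838, -0.0], [0.0, -0.0, -1.0]]
wrist_force: [0.2, 0.2, -0.0]
grip_width: 0.0151
gripper_force: 58.5
```

```bash
python3 g.py .4887 .1897 .12
python3 - <<'E'
from h import *
c=bot.snapshot("scene");cv2.imwrite("pics/s2.png",c);c=c[140:265,210:330]
cv2.imwrite("pics/g3.png",cv2.resize(c,None,fx=4.5,fy=4.5,interpolation=cv2.INTER_CUBIC))
E
```

```text
t 6.55 pos [0.489  0.1896 0.1751] tool d [ 0.0003 -0.0001  0.0551] y yaw 56.88481461579902 J6 45.140061332309635 F [ 0.2265  0.1769 -0.0474] M [-0.0031 -0.0255  0.036 ] grip 58.46126675605774 0.015107326310727785
```

View pics/g3.png

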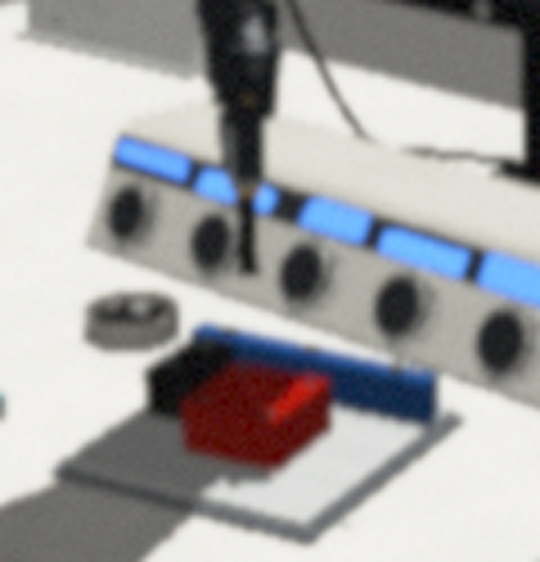

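Scaled: 0.02 m / 0.8 = 0.025, 0.012 m / 0.8 = 0.015.

```bash
python3 -c "
from h import *
print(plane('scene',(265.1,199.8),.1173), plane('scene',(267.4,226.6),.042))"
```

```text
[[0.49052271 0.19077578 0.1173    ]] [[0.49078773 0.18725445 0.042     ]]
```

Request:
drive_effector:
  increments: "0 0 0.025 0\n0 0 0.025 0\n0 0 0.015 0\n0 0 0 0\n0 0 0 0"

```text
time_s: 7.02
position: [0.4889, 0.1896, 0.1232]
tcp_rot: [[-0.839, 0.544, -0.001], [0.544, 0.839, -0.0], [0.001, -0.001, -1.0]]
wrist_force: [-0.1, 0.3, 0.0]
grip_width: 0.0153
gripper_force: 58.5
```

```bash
python3 g.py .4887 .1897 .09
python3 - <<'E'
from h import *
c=bot.snapshot("scene");cv2.imwrite("pics/s3.png",c);c=c[160:265,220:320]
cv2.imwrite("pics/g4.png",cv2.resize(c,None,fx=5,fy=5,interpolation=cv2.INTER_CUBIC))
E
```

```text
t 7.0167 pos [0.4889 0.1896 0.1232] tool d [0.0002 0.     0.0332] y yaw 57.033817308702204 J6 44.98508062127421 F [-0.0535  0.3154  0.0276] M [-0.0646  0.0049  0.0282] grip 58.486915826797485 0.015272388892705113
```

View pics/g4.png

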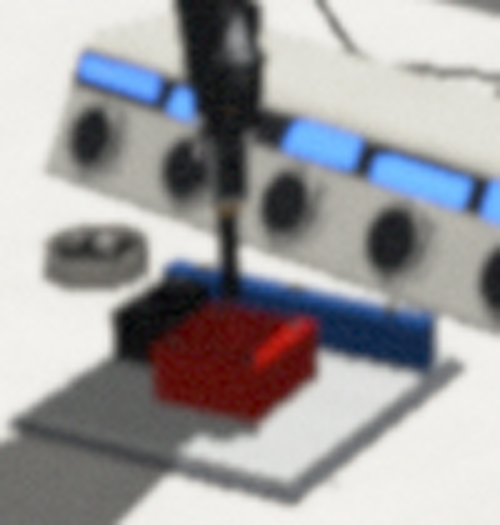

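The tip is at about (266,219), heading straight for the pocket at (267.4,226.6).

Scaled: 0.015 m / 0.8 = 0.0188, 0.009 m / 0.8 = 0.0113.

Request:
drive_effector:
  increments: "0 0 0.0188 0\n0 0 0.0113 0\n0 0 0.0063 0\n0 0 0.0025 0\n0 0 0 0\n0 0 0 0"

```text
time_s: 7.57
position: [0.4893, 0.1898, 0.0927]
tcp_rot: [[-0.84, 0.543, 0.0], [0.543, 0.84, 0.0], [-0.0, 0.0, -1.0]]
wrist_force: [0.4, -0.4, -0.4]
grip_width: 0.0152
gripper_force: 58.5
```

```bash
python3 g.py .4887 .1897 .086
```

```text
t 7.5667 pos [0.4893 0.1898 0.0927] tool d [ 0.0005 -0.0004  0.0067] y yaw 57.134126817197384 J6 44.90264249543884 F [ 0.4363 -0.4017 -0.4358] M [0.0031 0.0188 0.0223] grip 58.481444120407104 0.01515128809687187
```

Scaled: 0.002 m / 0.8 = 0.0025, 0.001 m / 0.8 = 0.0013.

Request:
drive_effector:
  increments: "0 0 0.0025 0\n0 0 0.0025 0\n0 0 0.0013 0\n0 0 0 0\n0 0 0 0"

```text
time_s: 7.98
position: [0.4891, 0.1898, 0.0873]
tcp_rot: [[-0.84, 0.543, -0.0], [0.543, 0.84, 0.0], [0.0, 0.0, -1.0]]
wrist_force: [0.7, -0.2, -0.1]
grip_width: 0.0153
gripper_force: 58.5
```

Request:
drive_effector:
  increments: "0 0.0038 0 0\n0 0.0038 0 0\n0 0.005 0 0\n-0.0013 0.0063 0 0\n0 0.0063 0 0\n-0.0013 0.0063 0 0\n0 0 0 0\n0 0 0 0"

```text
time_s: 8.65
position: [0.5045, 0.21, 0.0871]
tcp_rot: [[-0.84, 0.542, -0.0], [0.542, 0.84, 0.0], [0.0, 0.0, -1.0]]
wrist_force: [-0.3, -0.3, -0.8]
grip_width: 0.0153
gripper_force: 58.6
```

```bash
python3 g.py .489 .190 .086
```

```text
t 8.65 pos [0.5045 0.21   0.0871] tool d [ 0.0022 -0.0252  0.0011] y yaw 57.16981597288418 J6 46.62936081397555 F [-0.3036 -0.3081 -0.8225] M [-0.0122 -0.013   0.0529] grip 58.56615900993347 0.015291518652349106
```

Scaled: 0.003 m / 0.8 = 0.0038, 0.002 m / 0.8 = 0.0025.

Request:
drive_effector:
  increments: "0 0.0038 0 0\n-0.0006 0.0038 0 0\n0 0.0025 0 0\n-0.0006 0.0025 0 0\n0 0 0 0\n0 0 0 0"

```text
time_s: 9.15
position: [0.5107, 0.2176, 0.0873]
tcp_rot: [[-0.84, 0.543, 0.0], [0.543, 0.84, 0.0], [-0.0, 0.0, -1.0]]
wrist_force: [0.2, -0.2, 0.0]
grip_width: 0.015
gripper_force: 58.6
```

```bash
python3 - <<'E'
from h import *
c=bot.snapshot("scene");d=bot.snapshot("top");cv2.imwrite("pics/s5.png",c);cv2.imwrite("pics/t5.png",d);c=c[190:265,220:320];d=d[205:305,210:310]
f=lambda i:cv2.resize(i,(400,400*i.shape[0]//i.shape[1]),interpolation=cv2.INTER_CUBIC)
o=np.zeros((400,800,3),np.uint8);c=f(c);o[:c.shape[0],:400]=c;o[:,400:]=f(d);cv2.imwrite("pics/g5.png",o)
E
python3 g.py .489 .190 .086
```

```text
t 9.25 pos [0.5106 0.2175 0.0873] tool d [ 0.0032 -0.0349  0.0013] y yaw 57.139460309582866 J6 47.2713655621793 F [-0.4304  0.2666 -0.5559] M [-0.0318 -0.001  -0.0143] grip 58.60299110412598 0.015053606419418844
```

View pics/g5.png

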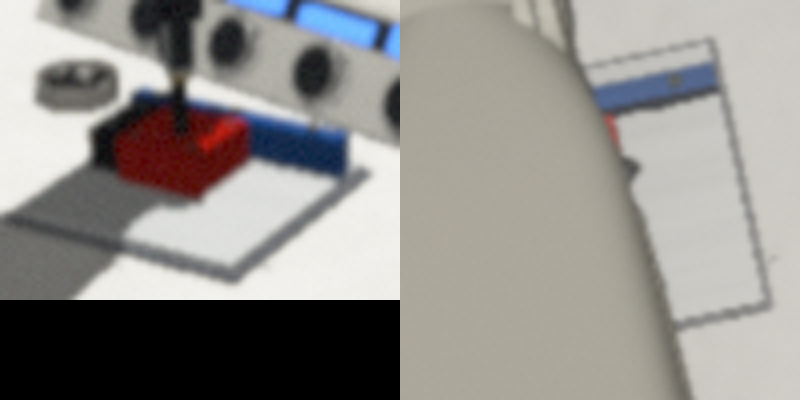

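The stick is standing in the blank's pocket, at about (180,130) in the left picture, and the blank has moved close to the stop and the fence. I'll creep the rest of the way and watch the force.

Scaled: 0.001 m / 0.8 = 0.0013.

Request:
drive_effector:
  increments: "0 0.0013 0 0\n0 0.0013 0 0\n0 0.0013 0 0\n0 0.0013 0 0\n0 0 0 0\n0 0 0 0"

```text
time_s: 9.75
position: [0.5128, 0.221, 0.0873]
tcp_rot: [[-0.84, 0.542, 0.0], [0.542, 0.84, 0.0], [0.0, 0.0, -1.0]]
wrist_force: [1.0, -0.4, 0.4]
grip_width: 0.0153
gripper_force: 58.6
```

```bash
python3 g.py .489 .190 .086
```

```text
t 9.75 pos [0.5128 0.221  0.0873] tool d [ 0.0032 -0.039   0.0013] y yaw 57.14695746054695 J6 47.55187291273377 F [ 1.0358 -0.4328  0.4291] M [ 0.0295 -0.006   0.0119] grip 58.60323250293732 0.015271221528542673
```

Scaled: 0.001 m / 0.8 = 0.0013.

Request:
drive_effector:
  increments: "0 0.0013 0 0\n0 0.0013 0 0\n0 0.0013 0 0\n0 0 0 0\n0 0 0 0"

```text
time_s: 10.17
position: [0.5142, 0.2229, 0.0872]
tcp_rot: [[-0.84, 0.543, -0.0], [0.543, 0.84, -0.001], [-0.0, -0.001, -1.0]]
wrist_force: [-1.8, -5.4, 1.5]
grip_width: 0.0157
gripper_force: 59.0
```

```bash
python3 g.py .489 .190 .086
```

```text
t 10.1667 pos [0.5142 0.2229 0.0872] tool d [ 0.0033 -0.0413  0.0013] y yaw 57.1259858180486 J6 47.762992507907434 F [-1.7872 -5.404   1.5286] M [-1.2931  0.4164 -0.0474] grip 59.008514285087585 0.015661850910936657
```

Scaled: -0.0005 m / 0.8 = -0.0006.

Request:
drive_effector:
  increments: "-0.0006 0.0006 0 0\n-0.0006 0.0006 0 0\n0 0 0 0\n0 0 0 0"

```text
time_s: 10.5
position: [0.5154, 0.2231, 0.0872]
tcp_rot: [[-0.84, 0.543, -0.001], [0.543, 0.84, -0.001], [0.0, -0.001, -1.0]]
wrist_force: [-2.2, -5.2, 1.4]
grip_width: 0.0152
gripper_force: 59.0
```

```bash
python3 g.py .489 .190 .086 | tail -3
```

```text
t 10.5 pos [0.5154 0.2231 0.0872] tool d [ 0.0042 -0.0422  0.0012] y yaw 57.12040305215645 J6 47.75522163702496 F [-2.1811 -5.1898  1.4147] M [-1.3282  0.5665 -0.0516] grip 59.026034474372864 0.01522899947622889
```

Request:
drive_effector:
  increments: "0 0 0.0013 0\n0 0 0.0013 0\n0 0 0 0\n0 0 0 0"

```text
time_s: 10.83
position: [0.5155, 0.2231, 0.0857]
tcp_rot: [[-0.84, 0.543, -0.0], [0.543, 0.84, -0.001], [-0.0, -0.001, -1.0]]
wrist_force: [-3.8, -4.9, 6.1]
grip_width: 0.0153
gripper_force: 59.6
```

```bash
python3 g.py .489 .190 .086
```

```text
t 10.8333 pos [0.5155 0.2231 0.0857] tool d [ 0.0043 -0.0422 -0.0003] y yaw 57.12383364681029 J6 47.75242937267268 F [-3.7911 -4.9261  6.1463] M [-1.4842  0.9676  0.0399] grip 59.61222589015961 0.015300136767439665
```

Scaled: -0.0007 m / 0.8 = -0.0009.

Request:
drive_effector:
  increments: "-0.0009 0.0009 0 0\n-0.0009 0.0009 0 0\n0 0 0 0\n0 0 0 0"

```text
time_s: 11.17
position: [0.516, 0.2232, 0.0856]
tcp_rot: [[-0.84, 0.543, -0.003], [0.543, 0.84, -0.002], [0.001, -0.003, -1.0]]
wrist_force: [-9.3, -6.6, 10.4]
grip_width: 0.0149
gripper_force: 60.5
```

```bash
python3 g.py .489 .190 .086 | tail -3
```

```text
t 11.1667 pos [0.516  0.2232 0.0856] tool d [ 0.0046 -0.0425 -0.0002] y yaw 57.131059057746214 J6 47.743011159464395 F [-9.2969 -6.5841 10.3628] M [-1.9717  2.4233  0.0052] grip 60.48880398273468 0.014882289392939244
```

Request:
drive_effector:
  increments: "-0.0009 0.0009 0 0\n-0.0009 0.0009 0 0\n0 0 0 0\n0 0 0 0"

```text
time_s: 11.5
position: [0.5167, 0.2232, 0.0856]
tcp_rot: [[-0.84, 0.543, -0.005], [0.543, 0.84, -0.003], [0.003, -0.005, -1.0]]
wrist_force: [-14.2, -9.2, 16.7]
grip_width: 0.0154
gripper_force: 61.4
```

```bash
python3 g.py .489 .190 .086
```

```text
t 11.5 pos [0.5167 0.2232 0.0856] tool d [ 0.0052 -0.0429 -0.0002] y yaw 57.13025745254555 J6 47.73547117634378 F [-14.2488  -9.2072  16.6614] M [-2.3852  3.7685  0.0289] grip 61.40072822570801 0.015351052378501446
```

Scaled: 0.0005 m / 0.8 = 0.0006, 0.0002 m / 0.8 = 0.0003.

Request:
drive_effector:
  increments: "0.0006 0.0003 0 0\n0.0006 0.0003 0 0\n0 0 0 0\n0 0 0 0\n0 0 0 0\n0 0 0 0"

```text
time_s: 12.0
position: [0.5165, 0.2235, 0.0856]
tcp_rot: [[-0.84, 0.543, -0.004], [0.543, 0.84, -0.004], [0.001, -0.006, -1.0]]
wrist_force: [-11.6, -12.7, 15.1]
grip_width: 0.0153
gripper_force: 61.1
```

```bash
python3 - <<'E'
from h import *
c=bot.snapshot("scene");cv2.imwrite("pics/s6.png",c)
c=c[190:265,220:320]
cv2.imwrite("pics/g6.png",cv2.resize(c,None,fx=8,fy=8,interpolation=cv2.INTER_CUBIC))
E
python3 g.py .489 .190 .086
```

```text
t 12.05 pos [0.5164 0.2235 0.0856] tool d [ 0.0049 -0.043  -0.0001] y yaw 57.102435714189475 J6 47.83925582606572 F [-13.037  -12.1594  15.3632] M [-3.156   3.3089  0.0156] grip 61.111464500427246 0.015605053727641054
```

View pics/g6.png

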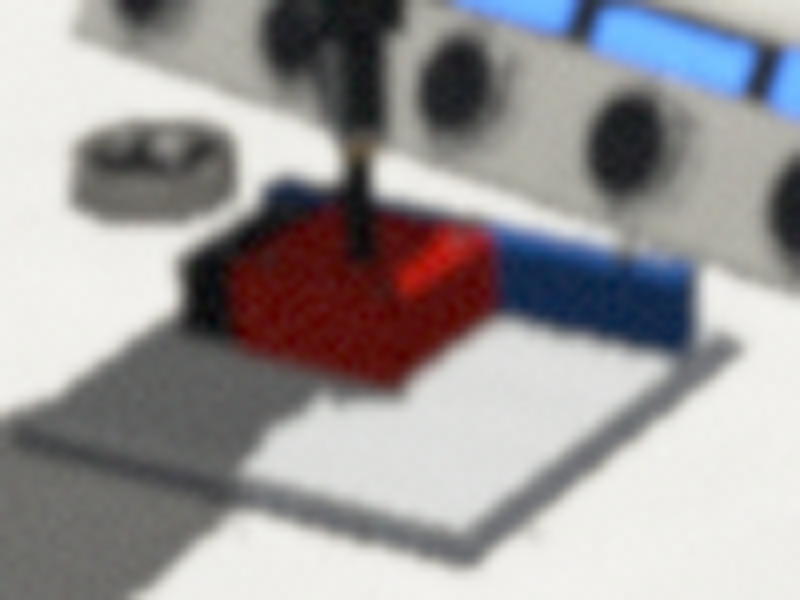

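Request:
drive_effector:
  increments: "0 0 0 0\n0 0 0 0\n0 0 0 0\n0 0 0 0\n0 0 0 0\n0 0 0 0\n0 0 0 0\n0 0 0 0"

```text
time_s: 12.72
position: [0.5164, 0.2235, 0.0856]
tcp_rot: [[-0.84, 0.543, -0.004], [0.543, 0.84, -0.004], [0.001, -0.006, -1.0]]
wrist_force: [-13.4, -11.5, 15.3]
grip_width: 0.0149
gripper_force: 61.1
```

```bash
python3 - <<'E'
from h import *
uv=np.array([[395,387],[500,315],[235,345]])/8+[219.5,189.5]
P=plane("scene",uv,.012);print(P);e=P[1]-P[0];g=P[2]-P[0]
print(np.degrees(np.arctan2(e[1],e[0])),np.degrees(np.arctan2(g[1],g[0]))-90,np.linalg.norm(e),np.linalg.norm(g))
print("centre est",(P[1]+P[2])/2)
E
```

```text
[[0.48801146 0.18071048 0.012     ]
 [0.55071184 0.19341669 0.012     ]
 [0.4752861  0.24505497 0.012     ]]
11.45583624280168 11.186981192058894 0.06397487629883206 0.0655907662707017
centre est [0.51299897 0.21923583 0.012     ]
```

The forces hold steady at about 15 N on the fence, 9 N on the stop and 15 N down. The blank's measured yaw is within about 1° of the jig's, so I'm handing in.

```bash
python3 -c "
from workcell import bot
print(bot.hand_in())"
```

```text
the job is handed in; nothing more can be done
None
```

I handed the job in at about 12.7 s, with the stick still gripped at 61 N and its tip in the pocket, holding the blank in the corner at roughly 15 N on the fence, 9 N on the stop and 15 N down; hand-in returned no verdict.

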